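Load the parts tumbler and lock its bayonet lid

ROBOT

A 6-joint arm with a two-finger parallel gripper is mounted at the origin on the work surface. World frame = base frame: x ahead of the robot, y to its left, z up, the work surface at z = 0. Lengths are in mm, angles in rad, forces in N, time in s.
With the tool pointing down it reaches from about 250 to 800 mm from the base axis. Payload 3.9 kg.
Tool frame: the origin (TCP) lies midway between the tips of the shut fingers; the grasp point (between the pads) lies 19 mm behind it; z points along the fingers, y is the direction in which the jaws open and shut (so a half turn about z gives the same grasp; the last joint's range is limited). The gripper opens to 85 mm and grips with 20 to 120 N. Pads are 22 mm wide; open, the fingers measure 114 mm over their backs; the gripper's body (76 mm by 85 mm) begins 54 mm behind the grasp point. The pads swing forward as they close: fully open they stand 13 mm farther back than shut.
Start: joints at [1.24, 0.26, -0.138, 1.173, 0, 1.571], TCP at [170.515, 496.528, 231.304] pointing down, gripper open.
Joint ranges: [-2.78, 2.78], [-0.83, 1.72], [-1.28, 1.37], [-1.9, 2.12], [-1.57, 1.48], [-3.14, 3.14]. Speed limits (rad/s): [2.57, 2.57, 3.14, 3.14, 3.14, 3.14].

INTERFACE

Orientations are given as a 3x3 rotation matrix whose columns are the frame's x, y, z axes.
In Python, from plant import get_state, imaging, env gives the robot as it stands.
- The arm moves only by the tool move_arm, never from a script. Its argument "increments" is a list of rows, each an object with "grip": the closure, from 0 (fully open) to 1 (shut); "dp": the shift along the tool's x, y, z in units of 30 cm (1.0 is 30 cm), a list of three; "roll": the turn about the tool's z in units of pi rad (1.0 is pi rad). In form: [{"grip": grip, "dp": [tx, ty, tz], "roll": roll}, ...]. A call has 1 to 10 rows; each row is the pose to reach, as a shift and turn from the pose commanded when the call began, along the tool's axes at that moment, turning the shorter way round; what a row does not reach only later rows make up. A row lasts 1/10 s, in which the tool goes at most 50 mm and 8.59 degrees, less where a joint would pass 70% of its speed; a pose out of reach is approached as far as the arm can. A call with a number of a shift or a turn outside -1 to 1 is refused whole. A call with a gripper value outside its range is refused whole. The fingers move at their own pace and stop on an object; the grip force is fixed at half the most. Time passes only in rows, so rows that repeat a pose let the fingers close. It gives the time, the measured TCP pose, the force and the opening at its end, in the units of the state.
- get_state(): the state, without advancing time (a new reading comes with each control period).
- imaging.grab_frame(name): name is "side" or "top"; returns a dict with "image" (400x640x3 uint8, red, green, blue), "z_map" (400x640 float32, mm along the optical axis (not along the pixel's ray), 0 where there is no reading), "fx", "fy", "cx", "cy" (pixels), "dist" ([k1, k2, p1, p2, k3] as OpenCV has them; the pictures are not rectified), "R" (3x3) and "t" (3): a world point X has camera coordinates R X + t. Camera axes: x right, y down, z forward; pixel columns grow to the right and rows downward; lengths in mm; the calibration is good to about 2 mm. A picture is of the moment at which its call begins.
- env.close_job(): hands the job in, once; it reports no verdict.
The state is a dict: "t": time; "q": joint angles; "joint_velocities": joint speeds; "joint_efforts": joint torques, N m; "tcp_pos": TCP position; "tool_rot": TCP orientation; "ft_force": force on the tool from outside, world axes, zero at the start; "ft_torque": the same for the moment, N m; "finger_gap": finger opening in mm.
Only numpy, scipy, OpenCV 4.12 (cv2) and the standard library are available. Lean on these libraries where they do the work, as an engineer would, in place of code of your own. Each camera call takes 0.05 s, during which the arm holds its last target. There are 200 camera calls.

TASK

Put the bronze propeller into the open drum of the parts tumbler. Then close the drum with its lid: line the lid's two lugs up with the slots in the mouth, press it down against the rubber seal and turn it clockwise as far as it goes, so that it stays locked when you let go. Leave the other things on the desk where they are.

Things in the scene. Friction and masses are not known exactly. Their poses are not given: they have to be found in the camera images.
- tumbler: Parts tumbler's fixed base, 200 x 160 mm: grey pedestal with motor, carrying a steel drum that leans 30 degrees from vertical, mouth towards the robot's side of the desk and 0.21 m up. Origin under the base; the drum leans to its -x. Yaw varies
- drum_mouth (a point): Centre of the drum's mouth, level with the flat aluminium rim. z = drum axis, out of the mouth; x = line through the two slots. The rim is a flange 7.5 mm thick with a round bore of 90 mm diameter. Drum: 140 mm outside diameter, 125 mm tall; below the flange it is 125 mm wide inside, felt-lined floor 117 mm below the mouth. The motor holds the drum while the lid turns, but it slips round if forced over 1 to 1.5 N m
- drum_slot (a point): Middle of one of the two slots in the rim, 50 mm from the axis along +x of the mouth; the other is opposite, on -x. Each is 24 mm wide and reaches to 56 mm from the axis; a rib outside the drum marks it. Their start angle about the axis varies. Under the flange, stops let the lid turn only clockwise (seen from outside, looking into the mouth), 80 degrees from the slots to the end stop
- seal: Black rubber seal ring on the rim, 116 to 129 mm diameter. Origin on the drum axis, 11 mm below the ring's upper face. It stands 7 mm proud of the rim and pushes back along the axis like a spring: 4 N at first touch, 10 N when pressed level with the rim
- lid: Loose aluminium lid, 0.3 kg, 132 mm diameter, 65 mm tall, standing on its spigot, grip up. Origin: centre of the spigot's end face (lowest point); z up, x along the lugs and the grip. Spigot 86 mm diameter, z 0 to 20 mm, bevelled end. Disc 132 mm, z 20 to 28 mm. On the free seal its origin is 13 mm below the mouth (cannot turn); pressed to 18 to 20 mm below, it turns; locked, about 17 mm
- lid_grip (a point): Middle of the lid's grip, on the axis 53 mm above the lid's origin. The grip is an upright bar 74 mm long (lid x), 14 mm thick (lid y), z 28 to 65 mm; its foot, up to z 35 mm, is 20 mm thick and stands on a low dome, z 31 mm
- lid_lug (a point): Middle of one of the lid's two lugs, 49 mm from the axis on the lid's +x, 6.5 mm above its origin; the other is opposite. Each is 17 mm wide, 6 mm thick (z 3.5 to 9.5 mm) and reaches to 54 mm from the axis. Play: 3.5 mm either side of a lug in its slot, 2 mm all round between spigot and bore. The lugs lie under the disc, in line with the grip
- propeller: Loose three-bladed bronze propeller on its steel stub shaft, 0.17 kg, 68 mm across the blades, standing on the desk on its blades with the shaft straight up. Origin under the middle of the boss at desk height, z up along the shaft. The shaft is 10 mm in diameter and free from z 22 to z 88 mm (a thinner end to 91 mm); the blades are below z 17 mm
- engine: Bystander: brass oscillating-cylinder engine on a wooden base 100 x 70 mm, 95 mm tall, under the magnifier. Origin under the base
- pulley: Bystander: iron pulley with red spokes lying flat, 114 mm diameter, 26 mm tall. Origin under its centre
- boiler: Bystander: copper marine boiler 160 mm long (along its y), 72 mm diameter, on wooden saddles, 143 mm tall at the funnel. Origin under its centre
- tap_wrench: Bystander: steel tap wrench lying flat, 200 mm long (along its x), 16 mm tall. Origin under its centre
- magnifier: Fixed round magnifier, ring 170 mm diameter and 20 mm thick, over the engine on a jointed steel arm from the far left corner of the desk; the underside of the ring is 0.33 m above the desk. Origin: the point of the desk under the middle of the lens
Mind the look-alikes: they are no part of the job. Leave any pink look-alike of the lid alone.

How it is judged (in metres and radians):
On the way, in this order (a step that is already met when the one before it is completed fails the run):
1. the propeller lies in the drum, let go (x of propeller in the frame of drum_mouth between -0.065 and 0.065 m and y of propeller in the frame of drum_mouth between -0.065 and 0.065 m and z of propeller in the frame of drum_mouth between -0.125 and -0.02 m and contact force between propeller and the fingers below 0.1 N), for 0.2 s.
2. the lid is down in the mouth with its lugs in the slots (z of lid in the frame of drum_mouth between -0.022 and -0.011 m and distance between lid and drum_mouth below 0.025 m and angle between the x axis of lid and the x axis of drum_mouth, either way round below 0.2 rad and angle between the z axis of lid and the z axis of drum_mouth, either way round below 0.08 rad).
At the end, for the whole second after the job is handed in: The propeller is inside the drum; the lid sits square in the mouth (within 4 mm of the axis and 3.4 degrees), its seal pressed so that the lid's origin is 15.5 to 20.5 mm below the mouth, and it is turned at least 69 degrees from the slots (the stop is at 80); both are at rest and let go (x of propeller in the frame of drum_mouth between -0.065 and 0.065 m and y of propeller in the frame of drum_mouth between -0.065 and 0.065 m and z of propeller in the frame of drum_mouth between -0.125 and -0.02 m and z of lid in the frame of drum_mouth between -0.0205 and -0.0155 m and x of lid in the frame of drum_mouth between -0.004 and 0.004 m and y of lid in the frame of drum_mouth between -0.004 and 0.004 m and angle between the z axis of lid and the z axis of drum_mouth, either way round below 0.06 rad and angle between the x axis of lid and the x axis of drum_mouth, either way round above 1.2 rad and linear speed of lid below 0.01 m/s and linear speed of propeller below 0.02 m/s); the robot touches nothing.
It fails at once if a bystander (engine, pulley, boiler or tap wrench) is moved by more than 15 mm (distance of any of engine, pulley, boiler, tap_wrench from where it was at the start of the episode above 0.015 m).
It also fails if it takes over 58 s, if anything falls off the work surface, if the arm or the gripper's body presses on something with over 40 N, if the wrist force passes 120 N, or if a joint passes its speed limit or range.

## Working session

There is one attempt and no reset: what is moved stays moved. The work goes in short steps, Python scripts to look and compute and a tool call to move; the robot and the scene stay as the last step left them, time stands still between calls to the robot, and variables do not carry over. Pictures are saved under pics/ and viewed, about 8 in all and at most 12, crops included, and the job is handed in when it is done.

Besides the shell and the picture viewer there is one more tool, called after "Call:" in YAML: its name, and indented under it one key for each argument. move_arm: Moves the arm, as the interface text tells. Its arguments: {"type":"object","properties":{"increments":{"type":"array"}},"required":["increments"]}

```bash
ls; mkdir -p pics
cat > h.py <<'E'
import numpy as np,cv2
from plant import get_state,imaging,env
def grab(n):
    f=imaging.grab_frame(n); f['K']=np.array([[f['fx'],0,f['cx']],[0,f['fy'],f['cy']],[0,0,1.]]); 
    f['R']=np.array(f['R']);f['t']=np.array(f['t']).ravel();f['dist']=np.array(f['dist'],float)
    return f
def cloud(f):
    "world XYZ per pixel (nan where none)"
    h,w=f['z_map'].shape
    u,v=np.meshgrid(np.arange(w),np.arange(h))
    p=cv2.undistortPoints(np.stack([u,v],-1).reshape(-1,1,2).astype(np.float64),f['K'],f['dist']).reshape(h,w,2)
    z=f['z_map'].astype(float).copy(); z[z==0]=np.nan
    c=np.dstack([p[...,0]*z,p[...,1]*z,z])
    return (c-f['t'])@f['R']
def proj(f,X):
    return cv2.projectPoints(np.atleast_2d(np.array(X,float)),cv2.Rodrigues(f['R'])[0],f['t'],f['K'],f['dist'])[0].reshape(-1,2)
def save(n,im): cv2.imwrite('pics/'+n+'.png',im[...,::-1])
E
python3 - <<'E'
from h import *
import pickle
fs={n:grab(n) for n in('side','top')}
pickle.dump(fs,open('f0.pkl','wb'))
for n,f in fs.items():
    save(n+'0',f['image']); print(n,-f['R'].T@f['t'],f['R'][2],f['fx'],(f['z_map']>0).mean())
print(get_state())
E
```

```text
pics
side [ 192.12007162 -715.80961475  728.34219146] [ 0.3438799   0.73085826 -0.58957002] 368.5360093607382 0.99596484375
top [ 430.15726939   10.73057273 1536.14715771] [ 0.08309819  0.02008765 -0.99633889] 520.5413087092053 0.99608984375
{'t': 0.1, 'q': array([ 1.23999971e+00,  2.60615648e-01, -1.39245965e-01,  1.17271738e+00,
       -1.15445149e-05,  1.57080010e+00]), 'joint_velocities': array([-2.17948469e-04, -7.30435352e-04,  2.34348442e-03, -2.17821997e-03,
       -2.77072249e-04, -3.87549190e-05]), 'joint_efforts': array([ 1.14542810e-03, -4.06510019e+01,  2.54527330e+01,  1.00749970e-02,
        8.84692213e-05,  2.40101272e-07]), 'tcp_pos': array([170.31939301, 495.946275  , 230.54732283]), 'tool_rot': array([[-9.45782687e-01,  3.24799609e-01, -5.68085856e-04],
       [ 3.24800106e-01,  9.45781178e-01, -1.68976846e-03],
       [-1.15512245e-05, -1.78266810e-03, -9.99998411e-01]]), 'ft_force': array([-0.34321108,  0.03003717, -0.56028965]), 'ft_torque': array([0.03646786, 0.00255596, 0.04495823]), 'finger_gap': 85.39084210335616}
```

View pics/side0.png

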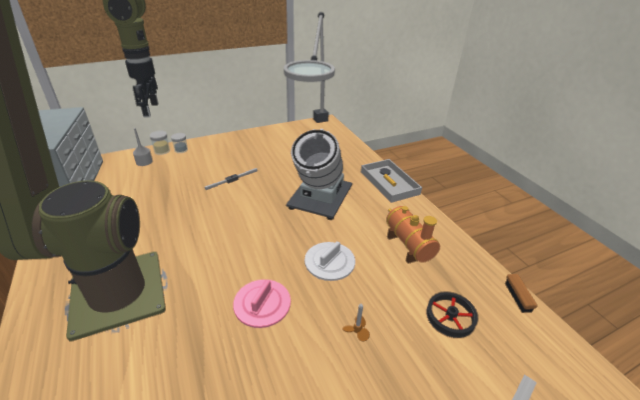

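View pics/top0.png

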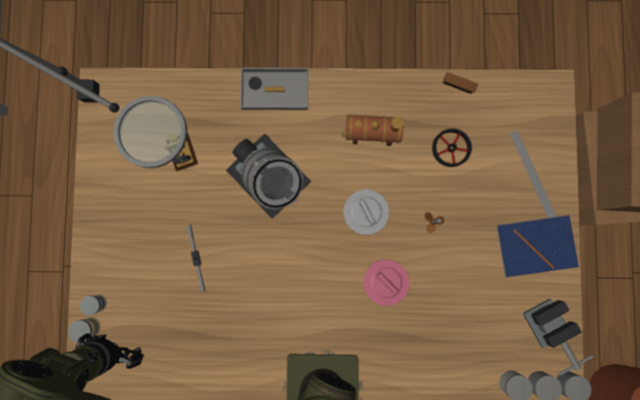

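Side view: grey lid at (330,260), pink look-alike at (262,302), propeller at (358,322), drum mouth at (316,148). Top view: lid (366,212), pink lid (387,283), propeller (433,221), drum (273,182). Pink is the decoy, so I take the grey lid. Next is measuring, with one crop to check.

Run:
```python
from h import *
import pickle
fs=pickle.load(open('f0.pkl','rb'))
def sub(n,u0,u1,v0,v1):
    f=fs[n];c=cloud(f)[v0:v1,u0:u1].reshape(-1,3);return c[np.isfinite(c).all(1)]
s=fs['side'];t=fs['top']
# lid, propeller stats
for nm,b in(('lid',(340,393,186,238)),('prop',(418,450,205,238))):
    c=sub('top',*b);c2=c[c[:,2]>8]
    print(nm,'top',len(c2),c2.mean(0),c2[:,2].max(), c2[c2[:,2]>0.8*c2[:,2].max()].mean(0))
for nm,b in(('lid',(300,360,238,285)),('prop',(338,375,300,345))):
    c=sub('side',*b);c2=c[c[:,2]>8]
    print(nm,'side',len(c2),c2.mean(0),c2[:,2].max(), c2[c2[:,2]>0.8*c2[:,2].max()].mean(0))
# bar dir
for n,b in(('top',(340,393,186,238)),('side',(300,360,238,285))):
    c=sub(n,*b);c=c[c[:,2]>45]
    m=c.mean(0);ev,V=np.linalg.eigh(np.cov((c-m)[:,:2].T));print(n,'bar',m,np.degrees(np.arctan2(V[1,1],V[0,1])),len(c))
    c=sub(n,*b);c=c[(c[:,2]>12)&(c[:,2]<36)];(x,y),r=cv2.minEnclosingCircle(c[:,:2].astype(np.float32));print('disc',x,y,r,np.median(c[:,2]))
# crop composite
a=cv2.resize(s['image'][115:225,270:370],None,fx=5,fy=5,interpolation=cv2.INTER_CUBIC)
b=cv2.resize(t['image'][130:220,225:315],None,fx=5,fy=5,interpolation=cv2.INTER_CUBIC)[:450]
im=np.zeros((550,950,3),np.uint8);im[:550,:500]=a;im[:450,500:]=b
save('drum',cv2.resize(im,(800,463)))
for n,b in(('top',(240,305,145,212)),('side',(285,350,125,185))):
    c=sub(n,*b);print(n,c[:,2].max())
```

```text
lid top 1629 [ 516.04624437 -119.15169091   32.56827295] 72.48848303435084 [ 516.49476436 -118.71471966   65.39352812]
prop top 177 [ 488.05931537 -314.39070366   21.51946273] 94.96342202777033 [ 489.54732051 -315.40058066   87.86505903]
lid side 1566 [ 506.84537291 -132.03270675   32.31083602] 66.73431150238056 [ 509.03709503 -126.72618079   61.69714854]
prop side 298 [ 484.84615774 -324.30447568   29.11675949] 91.18609898072869 [ 484.81278442 -321.36718078   83.60490244]
top bar [ 514.95617523 -119.19202518   63.69359093] -151.8861208291943 142
disc 516.0552368164062 -119.94619750976562 66.05894470214844 29.5490176167472
side bar [ 508.46528472 -127.77752172   59.11710154] -152.80646742887038 195
disc 511.1982421875 -122.6991958618164 67.65908813476562 27.89342449992099
top 256.29736827333613
side 250.65760274954798
```

View pics/drum.png

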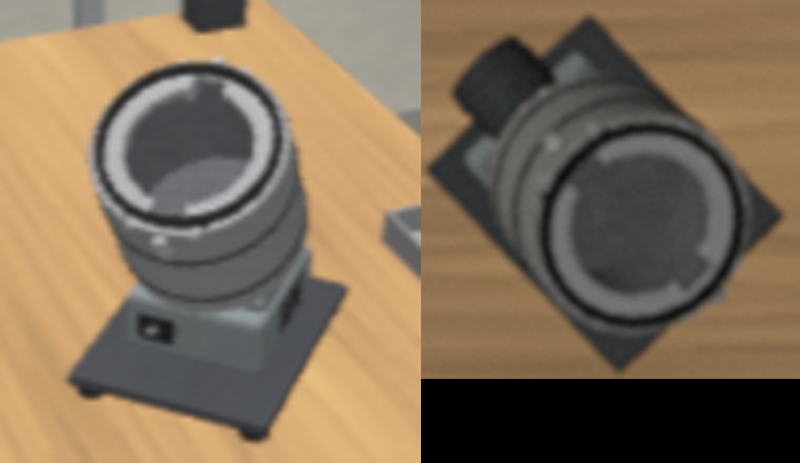

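The crop shows two slots: side crop (213,88) and (172,208), top crop (568,190) and (700,265). They lie near the lean plane. Now I fit the mouth pose.

Run:
```python
from h import *
import pickle
from scipy.optimize import least_squares
fs=pickle.load(open('f0.pkl','rb'))
f=fs
# model-based: pose from image edge points. dark seal pixels + bright rim via cloud
def basis(az,lean=np.radians(30)):
    z=np.array([np.sin(lean)*np.cos(az),np.sin(lean)*np.sin(az),np.cos(lean)])
    x0=np.array([np.cos(lean)*np.cos(az),np.cos(lean)*np.sin(az),-np.sin(lean)]) # downhill
    return x0,np.cross(z,x0),z
for n,b in(('top',(240,310,145,215)),('side',(285,350,125,185))):
    c=cloud(fs[n]);im=fs[n]['image'].astype(int)
    u0,u1,v0,v1=b
    P=c[v0:v1,u0:u1].reshape(-1,3);g=im[v0:v1,u0:u1].sum(-1).reshape(-1)/3
    m=np.isfinite(P).all(1)&(P[:,2]>165);P=P[m];g=g[m]
    rng=np.random.default_rng(0);best=(0,)
    for _ in range(3000):
        a,b_,d=P[rng.choice(len(P),3,False)];nn=np.cross(b_-a,d-a)
        if np.linalg.norm(nn)<500:continue
        nn/=np.linalg.norm(nn);nn*=np.sign(nn[2])
        if nn[2]<.75 or nn[2]>.95: continue
        k=np.abs((P-a)@nn)<3
        if k.sum()>best[0]:best=(k.sum(),k)
    Q=P[best[1]];q=Q.mean(0);nn=np.linalg.svd(Q-q)[2][2];nn*=np.sign(nn[2])
    print(n,'plane',best[0],len(P),q,nn,'lean',np.degrees(np.arccos(nn[2])),'az',np.degrees(np.arctan2(nn[1],nn[0])))
    # dark seal points: ellipse in plane
    x0=np.cross([0,0,1],nn);x0/=np.linalg.norm(x0);y0=np.cross(nn,x0)
    D=Q[(g[best[1]]<75)];S=np.c_[(D-q)@x0,(D-q)@y0]
    r=least_squares(lambda p:np.hypot(*(S-p[:2]).T)-p[2],[0,0,60],loss='soft_l1').x
    print('seal circ',len(D),r,'centre',q+r[0]*x0+r[1]*y0)
```

```text
top plane 657 1763 [579.72506985 124.09534081 216.25612709] [-0.35957278 -0.35391234  0.86339648] lean 30.299894920205638 az -135.45454719883838
seal circ 120 [-1.24886157 -6.3181479  64.13714981] centre [574.96123054 121.15880506 213.06845695]
side plane 564 1437 [572.41773097 115.12055064 210.08811739] [-0.35616671 -0.35379846  0.8648537 ] lean 30.13399589837974 az -135.1911217349708
seal circ 22 [-2.71099951  3.11670551 60.41433081] centre [572.41951946 118.94353437 211.65277829]
```

Call:
move_arm:
  increments:
    - {"grip": 0, "dp": [0, 0, -0.16], "roll": 0}
    - {"grip": 0, "dp": [0, 0, -0.33], "roll": 0}
    - {"grip": 0, "dp": [0, 0, -0.5], "roll": 0}
    - {"grip": 0, "dp": [0, 0, -0.66], "roll": 0}
    - {"grip": 0, "dp": [0, 0, -0.83], "roll": 0}
    - {"grip": 0, "dp": [0, 0, -1], "roll": 0}
    - {"grip": 0, "dp": [0, 0, -1], "roll": 0}

```text
t: 0.8
tcp_pos: [170.8, 497.2, 536.5]
tool_rot: [[-0.946, 0.325, 0.003], [0.325, 0.946, 0.01], [0.0, 0.01, -1.0]]
ft_force: [-0.2, 0.6, 0.3]
finger_gap: 85.5
```

Call:
move_arm:
  increments:
    - {"grip": 0, "dp": [0, 0.16, 0], "roll": 0}
    - {"grip": 0, "dp": [0, 0.33, 0], "roll": 0}
    - {"grip": 0, "dp": [0, 0.5, 0], "roll": 0}
    - {"grip": 0, "dp": [0, 0.66, 0], "roll": 0}
    - {"grip": 0, "dp": [0, 0.83, 0], "roll": 0}
    - {"grip": 0, "dp": [0, 1, 0], "roll": 0}
    - {"grip": 0, "dp": [0, 1, 0], "roll": 0}
    - {"grip": 0, "dp": [0, 1, 0], "roll": 0}

```text
t: 1.6
tcp_pos: [229.2, 667.4, 440.0]
tool_rot: [[-0.946, 0.325, 0.011], [0.325, 0.945, 0.031], [0.0, 0.033, -0.999]]
ft_force: [0.2, -0.2, -1.0]
finger_gap: 85.6
```

Run:
```python
from h import *
s=get_state();print(s['q'],s['tcp_pos'],s['tool_rot'][:,2])
```

```text
[1.24001034e+00 7.85268933e-01 1.36360862e+00 2.11608825e+00
 2.27358687e-05 1.57076989e+00] [229.18542601 667.41678648 439.97093524] [ 0.01071001  0.03125785 -0.99945397]
```

Call:
move_arm:
  increments:
    - {"grip": 0, "dp": [0, -0.15, 0], "roll": 0}
    - {"grip": 0, "dp": [0, -0.3, 0], "roll": 0}
    - {"grip": 0, "dp": [0, -0.4, 0], "roll": 0}
    - {"grip": 0, "dp": [0, -0.4, 0], "roll": 0}

```text
t: 2.0
tcp_pos: [189.1, 550.8, 438.8]
tool_rot: [[-0.946, 0.325, 0.012], [0.325, 0.945, 0.036], [-0.0, 0.038, -0.999]]
ft_force: [-0.5, -0.1, 1.2]
finger_gap: 85.7
```

Run:
```python
from h import *
s=get_state();print(s['q'],s['tcp_pos'],s['tool_rot'][:,2])
```

```text
[ 1.24003227e+00  3.54732199e-01  5.37369096e-01  1.71527421e+00
 -1.80657086e-05  1.57077751e+00] [189.12953241 550.77197092 438.78930358] [ 0.01240682  0.03607596 -0.99927203]
```

Call:
move_arm:
  increments:
    - {"grip": 0, "dp": [-0.09, -0.11, 0], "roll": 0.04}
    - {"grip": 0, "dp": [-0.18, -0.23, 0], "roll": 0.08}
    - {"grip": 0, "dp": [-0.27, -0.35, 0], "roll": 0.12}
    - {"grip": 0, "dp": [-0.36, -0.47, 0], "roll": 0.16}
    - {"grip": 0, "dp": [-0.45, -0.59, 0], "roll": 0.2}
    - {"grip": 0, "dp": [-0.54, -0.71, 0], "roll": 0.24}
    - {"grip": 0, "dp": [-0.63, -0.83, 0], "roll": 0.28}
    - {"grip": 0, "dp": [-0.72, -0.95, 0], "roll": 0.32}
    - {"grip": 0, "dp": [-0.76, -1.0, 0], "roll": 0.36}
    - {"grip": 0, "dp": [-0.76, -1.0, 0], "roll": 0.4}

```text
t: 3.0
tcp_pos: [307.9, 192.8, 428.2]
tool_rot: [[0.026, 1.0, 0.014], [0.999, -0.027, 0.035], [0.036, 0.013, -0.999]]
ft_force: [-0.6, 0.7, -0.3]
finger_gap: 85.4
```

```bash
cat >> h.py <<'E'
def go(target,yaz=None,zdir=None):
    "units of shift/roll from measured pose to put tcp at target with tool y at azimuth yaz (deg, mod 180)"
    s=get_state();R=s['tool_rot'];d=np.array(target)-s['tcp_pos'];out=(d@R)/300
    roll=0
    if yaz is not None:
        w=np.array([np.cos(np.radians(yaz)),np.sin(np.radians(yaz)),0]);w=R.T@w
        a=np.degrees(np.arctan2(-w[0],w[1]));a=(a+90)%180-90;roll=a/180
    tilt=np.degrees(np.arccos(-R[2,2]))
    print('t %.2f'%s['t'],'tcp',s['tcp_pos'].round(1),'dp',out.round(4),'roll %.4f'%roll,'dist %.0f rows %.1f'%(np.linalg.norm(d),max(np.linalg.norm(d)/50,abs(roll)*180/8.59)),'tilt %.2f az %.0f'%(tilt,np.degrees(np.arctan2(R[1,2],R[0,2]))),'yaz %.1f'%np.degrees(np.arctan2(R[1,1],R[0,1])),'q',s['q'].round(2),'F',s['ft_force'].round(1),'T',s['ft_torque'].round(2),'gap %.1f'%s['finger_gap'])
E
python3 - <<'E'
from h import *
go([487.5,-317.5,200],-45)
E
```

```text
t 3.00 tcp [307.9 192.8 428.2] dp [-1.711   0.6336  0.7086] roll 0.2415 dist 587 rows 11.7 tilt 2.18 az 68 yaz -1.5 q [ 0.54 -0.06  0.01  1.6   0.02  2.14] F [-0.6  0.7 -0.3] T [0.04 0.   0.01] gap 85.4
```

Call:
move_arm:
  increments:
    - {"grip": 0, "dp": [-0.15, 0.05, 0.04], "roll": 0.04}
    - {"grip": 0, "dp": [-0.3, 0.11, 0.08], "roll": 0.08}
    - {"grip": 0, "dp": [-0.45, 0.17, 0.12], "roll": 0.12}
    - {"grip": 0, "dp": [-0.6, 0.22, 0.16], "roll": 0.16}
    - {"grip": 0, "dp": [-0.75, 0.28, 0.2], "roll": 0.2}
    - {"grip": 0, "dp": [-0.9, 0.33, 0.24], "roll": 0.24}
    - {"grip": 0, "dp": [-1.0, 0.37, 0.26], "roll": 0.2415}

```text
t: 3.7
tcp_pos: [414.5, -105.8, 339.6]
tool_rot: [[0.703, 0.711, 0.012], [0.71, -0.703, 0.034], [0.033, -0.015, -0.999]]
ft_force: [-0.2, 1.3, 0.2]
finger_gap: 85.6
```

Run:
```python
from h import *
go([487.5,-317.5,160],-45)
```

```text
t 3.70 tcp [ 414.5 -105.8  339.6] dp [-0.3499  0.6781  0.5773] roll 0.0016 dist 287 rows 5.7 tilt 2.09 az 70 yaz -44.7 q [-0.28  0.06 -0.1   1.4   0.04  2.07] F [-0.2  1.3  0.2] T [-0.   -0.    0.02] gap 85.6
```

Call:
move_arm:
  increments:
    - {"grip": 0, "dp": [-0.06, 0.11, 0.1], "roll": 0}
    - {"grip": 0, "dp": [-0.12, 0.23, 0.2], "roll": 0}
    - {"grip": 0, "dp": [-0.18, 0.34, 0.29], "roll": 0}
    - {"grip": 0, "dp": [-0.24, 0.46, 0.39], "roll": 0}
    - {"grip": 0, "dp": [-0.3, 0.57, 0.49], "roll": 0}
    - {"grip": 0, "dp": [-0.35, 0.678, 0.577], "roll": 0}
    - {"grip": 0, "dp": [-0.35, 0.678, 0.577], "roll": 0}
    - {"grip": 0, "dp": [-0.35, 0.678, 0.577], "roll": 0}

```text
t: 4.5
tcp_pos: [488.3, -314.4, 160.0]
tool_rot: [[0.701, 0.713, 0.011], [0.713, -0.7, 0.036], [0.033, -0.018, -0.999]]
ft_force: [-0.2, -0.2, 0.5]
finger_gap: 85.2
```

Run:
```python
from h import *
go([487.5,-317.5,51],-45)
f=grab('side');s=get_state()
tip=proj(f,[s['tcp_pos'],[487.5,-317.5,90],[487.5,-317.5,20]]);print(tip)
u,v=int(tip[1][0]),int(tip[1][1]);im=f['image'][v-60:v+60,u-60:u+60]
save('prop1',cv2.resize(im,(480,480),interpolation=cv2.INTER_CUBIC));print(u-60,v-60)
# shaft px in initial frames: predicted vs seen
import pickle
fs=pickle.load(open('f0.pkl','rb'))
for n in fs:
    c=cloud(fs[n]);p=proj(fs[n],[487.5,-317.5,60])[0];uu,vv=p.round().astype(int)
    w=c[vv-30:vv+30,uu-30:uu+30];m=(w[...,2]>40);ys,xs=np.nonzero(m);print(n,p,'px cols',xs.min()+uu-30,xs.max()+uu-30,'rows',ys.min()+vv-30,ys.max()+vv-30, proj(fs[n],[[487.5,-317.5,88],[487.5,-317.5,40]]).round(1).tolist(), xs.mean()+uu-30,ys.mean()+vv-30)
```

```text
t 4.50 tcp [ 488.3 -314.4  160. ] dp [-0.0214  0.0119  0.3627] roll 0.0027 dist 109 rows 2.2 tilt 2.16 az 73 yaz -44.5 q [-0.59  0.4  -0.12  1.06  0.04  1.76] F [-0.2 -0.2  0.5] T [-0.05  0.01  0.04] gap 85.2
[[363.51673944 280.07253828]
 [360.51514238 304.040809  ]
 [357.54407211 323.86952091]]
300 244
side [359.20390419 312.80241101] px cols 356 362 rows 304 320 [[360.4, 304.6], [358.4, 318.4]] 359.32467532467535 312.16883116883116
top [436.52411198 221.20750991] px cols 433 440 rows 219 222 [[438.8, 220.8], [435.0, 221.5]] 436.2173913043478 220.30434782608697
```

View pics/prop1.png

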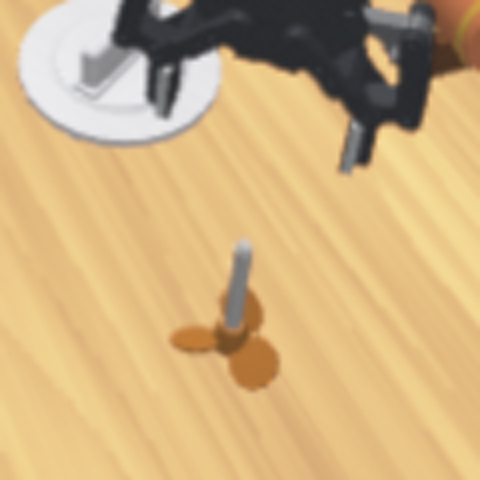

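The bronze propeller stands at crop (235,330), between the open fingers and within 1 px of the prediction. I'll descend and grip.

Call:
move_arm:
  increments:
    - {"grip": 0, "dp": [-0.018, 0.012, 0.15], "roll": 0}
    - {"grip": 0, "dp": [-0.018, 0.012, 0.28], "roll": 0}
    - {"grip": 0, "dp": [-0.018, 0.012, 0.36], "roll": 0}
    - {"grip": 0, "dp": [-0.018, 0.012, 0.36], "roll": 0}
    - {"grip": 1, "dp": [-0.018, 0.012, 0.36], "roll": 0}
    - {"grip": 1, "dp": [-0.018, 0.012, 0.36], "roll": 0}
    - {"grip": 1, "dp": [-0.018, 0.012, 0.36], "roll": 0}
    - {"grip": 1, "dp": [-0.018, 0.012, 0.36], "roll": 0}
    - {"grip": 1, "dp": [-0.018, 0.012, 0.36], "roll": 0}
    - {"grip": 1, "dp": [-0.018, 0.012, 0.36], "roll": 0}

```text
t: 5.55
tcp_pos: [490.0, -317.8, 52.9]
tool_rot: [[0.7, 0.714, 0.014], [0.714, -0.7, 0.034], [0.034, -0.014, -0.999]]
ft_force: [0.4, 0.1, 4.7]
finger_gap: 8.1
```

Call:
move_arm:
  increments:
    - {"grip": 1, "dp": [0, 0, 0], "roll": 0}
    - {"grip": 1, "dp": [0, 0, 0], "roll": 0}
    - {"grip": 1, "dp": [0, 0, 0], "roll": 0}
    - {"grip": 1, "dp": [0, 0, -0.16], "roll": 0}
    - {"grip": 1, "dp": [0, 0, -0.33], "roll": 0}
    - {"grip": 1, "dp": [0, 0, -0.5], "roll": 0}
    - {"grip": 1, "dp": [0, 0, -0.66], "roll": 0}
    - {"grip": 1, "dp": [0, 0, -0.83], "roll": 0}
    - {"grip": 1, "dp": [0, 0, -1], "roll": 0}

```text
t: 6.45
tcp_pos: [484.8, -327.0, 351.1]
tool_rot: [[0.7, 0.714, 0.011], [0.714, -0.7, 0.036], [0.033, -0.018, -0.999]]
ft_force: [2.4, -0.5, -2.6]
finger_gap: 8.7
```

Run:
```python
from h import *
go([566,112,360],-45)
# slot angle: sample rim plane depth in top & side initial frames
import pickle
fs=pickle.load(open('f0.pkl','rb'))
az=np.radians(-135.3);l=np.radians(30)
z=np.array([np.sin(l)*np.cos(az),np.sin(l)*np.sin(az),np.cos(l)])
x0=np.array([np.cos(l)*np.cos(az),np.cos(l)*np.sin(az),-np.sin(l)]);y0=np.cross(z,x0)
from scipy.optimize import minimize
th=np.radians(np.arange(0,360,3))
def samp(n,C,r,h):
    f=fs[n];g=f['image'].mean(-1).astype(np.float32)
    X=C+r*(np.cos(th)[:,None]*x0+np.sin(th)[:,None]*y0)+h*z
    p=proj(f,X).astype(np.float32);return cv2.remap(g,p[:,0],p[:,1],cv2.INTER_LINEAR).ravel()
# centre refine per view: ring seal (r 61, top at +7) dark; rim r=50 bright; 
for n in fs:
    def cost(d):
        C=np.array([574,120,212.])+d[0]*x0+d[1]*y0
        return np.median(samp(n,C,61.5,6))-np.median(samp(n,C,51,0))*.5-np.median(samp(n,C,54,0))*.5+samp(n,C,61.5,6).std()
    best=min(((cost((a,b)),a,b) for a in np.arange(-12,13,1.) for b in np.arange(-12,13,1.)))
    C=np.array([574,120,212.])+best[1]*x0+best[2]*y0
    print(n,best,C.round(1))
    s=samp(n,C,51,0);print(np.c_[np.degrees(th),s].astype(int)[s<np.median(s)-15].tolist(),np.median(s))
```

```text
t 6.45 tcp [ 484.8 -327.   351.1] dp [ 1.2345 -0.8311  0.0258] roll 0.0031 dist 447 rows 8.9 tilt 2.15 az 74 yaz -44.4 q [-0.61  0.36  0.32  1.54  0.04  1.73] F [ 2.4 -0.5 -2.6] T [-0.12 -0.08  0.02] gap 8.7
side (np.float32(-107.76849), np.float64(1.0), np.float64(0.0)) [573.4 119.4 211.5]
[[0, 106], [3, 101], [6, 98], [9, 94], [12, 95], [14, 106], [18, 129], [21, 141], [24, 155], [27, 157], [29, 146], [33, 142], [36, 154], [39, 160], [42, 149], [45, 156], [48, 152], [51, 161], [54, 162], [57, 157], [59, 155], [63, 162], [66, 160], [69, 162], [72, 165], [168, 165], [171, 129], [174, 90], [177, 77], [180, 77], [183, 78], [186, 80], [189, 86], [192, 99], [195, 122], [198, 150], [348, 148], [351, 115], [354, 103], [357, 104]] 180.67123
top (np.float32(-74.14206), np.float64(-4.0), np.float64(-1.0)) [575.8 123.1 214. ]
[[0, 76], [3, 76], [6, 75], [9, 74], [12, 73], [14, 82], [171, 78], [174, 67], [177, 63], [180, 63], [183, 64], [186, 65], [189, 64], [192, 66], [195, 79], [198, 96], [351, 85], [354, 75], [357, 75]] 112.44238
```

Call:
move_arm:
  increments:
    - {"grip": 1, "dp": [0.13, -0.09, 0], "roll": 0}
    - {"grip": 1, "dp": [0.27, -0.18, 0], "roll": 0}
    - {"grip": 1, "dp": [0.4, -0.27, 0], "roll": 0}
    - {"grip": 1, "dp": [0.53, -0.36, 0], "roll": 0}
    - {"grip": 1, "dp": [0.67, -0.45, 0], "roll": 0}
    - {"grip": 1, "dp": [0.8, -0.54, 0], "roll": 0}
    - {"grip": 1, "dp": [0.9, -0.6, 0], "roll": 0}

```text
t: 7.15
tcp_pos: [545.3, -6.0, 361.0]
tool_rot: [[0.699, 0.715, 0.01], [0.715, -0.698, 0.036], [0.032, -0.018, -0.999]]
ft_force: [0.9, 0.3, -0.7]
finger_gap: 8.3
```

Run:
```python
from h import *
go([576,124,345],-45)
```

```text
t 7.15 tcp [545.3  -6.  361. ] dp [ 0.3795 -0.2286  0.0697] roll 0.0036 dist 135 rows 2.7 tilt 2.12 az 75 yaz -44.3 q [-0.03  0.27  0.21  1.5   0.04  2.31] F [ 0.9  0.3 -0.7] T [-0.06 -0.01 -0.01] gap 8.3
```

Call:
move_arm:
  increments:
    - {"grip": 1, "dp": [0.13, -0.08, 0], "roll": 0}
    - {"grip": 1, "dp": [0.26, -0.16, 0], "roll": 0}
    - {"grip": 1, "dp": [0.38, -0.229, 0.03], "roll": 0}
    - {"grip": 1, "dp": [0.38, -0.229, 0.07], "roll": 0}
    - {"grip": 1, "dp": [0.38, -0.229, 0.07], "roll": 0}
    - {"grip": 1, "dp": [0.38, -0.229, 0.07], "roll": 0}

```text
t: 7.75
tcp_pos: [576.2, 120.9, 344.8]
tool_rot: [[0.7, 0.714, 0.009], [0.714, -0.7, 0.034], [0.031, -0.017, -0.999]]
ft_force: [0.0, 0.4, 0.0]
finger_gap: 8.3
```

Run:
```python
from h import *
go([577,124,222],-45)
f=grab('side');s=get_state()
p=proj(f,[[576,124,250]])[0].astype(int);u,v=p
a=cv2.resize(f['image'][v-60:v+60,u-60:u+60],(400,400),interpolation=cv2.INTER_CUBIC)
g=grab('top');p=proj(g,[[576,124,250]])[0].astype(int);u,v=p
b=cv2.resize(g['image'][v-50:v+50,u-50:u+50],(400,400),interpolation=cv2.INTER_CUBIC)
save('prop2',np.hstack([a,b]))
```

```text
t 7.75 tcp [576.2 120.9 344.8] dp [-0.0036  0.0018  0.4095] roll 0.0031 dist 123 rows 2.5 tilt 2.03 az 75 yaz -44.4 q [0.19 0.35 0.28 1.49 0.03 2.54] F [0.  0.4 0. ] T [-0.04 -0.06  0.01] gap 8.3
```

View pics/prop2.png

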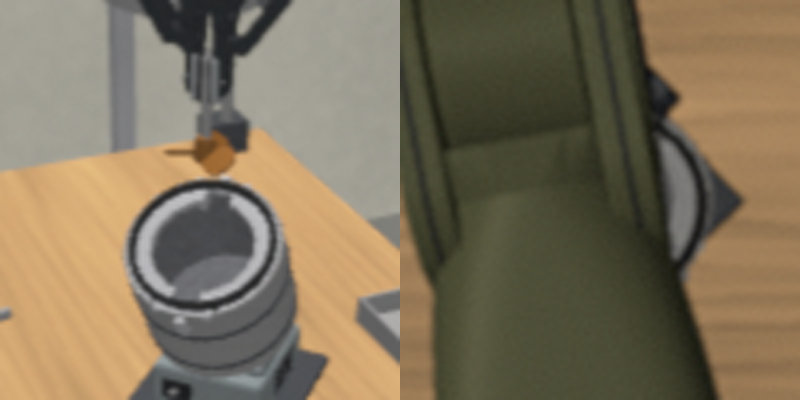

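The propeller hangs upright at crop (212,152), above the mouth at (205,245); the top view is blocked by the arm. I'll lower and release.

Call:
move_arm:
  increments:
    - {"grip": 1, "dp": [0, 0.002, 0.12], "roll": 0}
    - {"grip": 1, "dp": [-0.002, 0.002, 0.24], "roll": 0}
    - {"grip": 1, "dp": [-0.004, 0.002, 0.34], "roll": 0}
    - {"grip": 1, "dp": [-0.004, 0.002, 0.41], "roll": 0}
    - {"grip": 1, "dp": [-0.004, 0.002, 0.41], "roll": 0}
    - {"grip": 1, "dp": [-0.004, 0.002, 0.41], "roll": 0}
    - {"grip": 0.7, "dp": [-0.004, 0.002, 0.41], "roll": 0}
    - {"grip": 0.7, "dp": [-0.004, 0.002, 0.41], "roll": 0}
    - {"grip": 0.7, "dp": [-0.004, 0.002, 0.41], "roll": 0}
    - {"grip": 0.7, "dp": [-0.004, 0.002, 0.41], "roll": 0}

```text
t: 8.85
tcp_pos: [578.5, 124.4, 223.6]
tool_rot: [[0.7, 0.714, 0.014], [0.714, -0.7, 0.035], [0.035, -0.015, -0.999]]
ft_force: [-0.1, 0.1, 0.4]
finger_gap: 25.6
```

Call:
move_arm:
  increments:
    - {"grip": 0.7, "dp": [0, 0, -0.15], "roll": 0}
    - {"grip": 0.7, "dp": [0, 0, -0.3], "roll": 0}
    - {"grip": 0.5, "dp": [0, 0, -0.45], "roll": 0}
    - {"grip": 0, "dp": [0, 0, -0.6], "roll": 0}

```text
t: 9.25
tcp_pos: [575.5, 118.0, 404.7]
tool_rot: [[0.7, 0.714, 0.013], [0.714, -0.7, 0.035], [0.034, -0.015, -0.999]]
ft_force: [1.8, 0.2, 0.5]
finger_gap: 53.5
```

Run:
```python
from h import *
go([514,-121,200],117.7)
f=grab('side')
p=proj(f,[[576,124,210]])[0].astype(int);u,v=p
a=cv2.resize(f['image'][v-50:v+50,u-50:u+50],(400,400),interpolation=cv2.INTER_CUBIC)
save('drop',a)
```

```text
t 9.25 tcp [575.5 118.  404.7] dp [-0.7351  0.4214  0.6513] roll 0.0993 dist 321 rows 6.4 tilt 2.14 az 70 yaz -44.4 q [0.18 0.36 0.46 1.65 0.03 2.53] F [1.8 0.2 0.5] T [-0.02 -0.08 -0.  ] gap 53.5
```

View pics/drop.png

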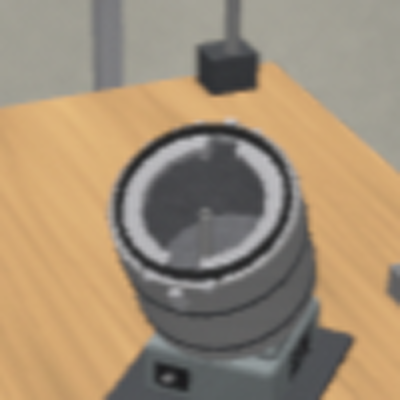

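The propeller is in the drum: shaft end at crop (205,213), inside the mouth. Next is the lid, with the wrist half-turned so joint 6 has room later.

Call:
move_arm:
  increments:
    - {"grip": 0, "dp": [-0.1, 0.05, 0], "roll": -0.045}
    - {"grip": 0, "dp": [-0.2, 0.11, 0], "roll": -0.09}
    - {"grip": 0, "dp": [-0.3, 0.17, 0], "roll": -0.135}
    - {"grip": 0, "dp": [-0.4, 0.23, 0.05], "roll": -0.18}
    - {"grip": 0, "dp": [-0.5, 0.29, 0.1], "roll": -0.225}
    - {"grip": 0, "dp": [-0.6, 0.35, 0.16], "roll": -0.27}
    - {"grip": 0, "dp": [-0.7, 0.4, 0.22], "roll": -0.315}
    - {"grip": 0, "dp": [-0.735, 0.421, 0.3], "roll": -0.36}
    - {"grip": 0, "dp": [-0.735, 0.421, 0.4], "roll": -0.405}
    - {"grip": 0, "dp": [-0.735, 0.421, 0.45], "roll": -0.45}

```text
t: 10.3
tcp_pos: [512.1, -123.4, 256.1]
tool_rot: [[-0.599, 0.8, 0.009], [0.8, 0.599, 0.036], [0.023, 0.029, -0.999]]
ft_force: [0.6, -0.6, 1.0]
finger_gap: 85.3
```

Call:
move_arm:
  increments:
    - {"grip": 0, "dp": [0, 0, 0], "roll": -0.045}
    - {"grip": 0, "dp": [0, 0, 0.05], "roll": -0.09}
    - {"grip": 0, "dp": [0, 0, 0.1], "roll": -0.135}
    - {"grip": 0, "dp": [0, 0, 0.15], "roll": -0.18}
    - {"grip": 0, "dp": [0, 0, 0.2], "roll": -0.225}
    - {"grip": 0, "dp": [0, 0, 0.25], "roll": -0.27}
    - {"grip": 0, "dp": [0, 0, 0.25], "roll": -0.315}
    - {"grip": 0, "dp": [0, 0, 0.25], "roll": -0.36}
    - {"grip": 0, "dp": [0, 0, 0.25], "roll": -0.405}
    - {"grip": 0, "dp": [0, 0, 0.25], "roll": -0.45}

```text
t: 11.3
tcp_pos: [514.5, -120.3, 183.5]
tool_rot: [[-0.883, -0.468, 0.012], [-0.468, 0.883, 0.035], [-0.027, 0.025, -0.999]]
ft_force: [-0.3, -0.0, 0.3]
finger_gap: 85.3
```

Run:
```python
from h import *
go([514,-121,38],117.7)
import pickle
fs=pickle.load(open('f0.pkl','rb'))
# refine lid centre: bar top mask + disc outline by colour vs pixels: predicted outlines in both views
from scipy.optimize import minimize
th=np.radians(np.arange(0,360,3))
def outl(c,r,z): return np.c_[c[0]+r*np.cos(th),c[1]+r*np.sin(th),np.full(len(th),z)]
tot={}
for n in fs:
    g=fs[n]['image'].astype(np.float32);sat=cv2.GaussianBlur(g.max(-1)-g.min(-1),(0,0),.7)
    for a in np.arange(504,526,1.):
        for b in np.arange(-132,-108,1.):
            o=[]
            for r in(63,69):
                p=proj(fs[n],outl((a,b),r,28)).astype(np.float32);o.append(cv2.remap(sat,p[:,0],p[:,1],cv2.INTER_LINEAR).ravel())
            # wood saturated outside, grey inside
            tot.setdefault((a,b),{})[n]=np.mean(o[1]-o[0])
for n in('top','side'):
    k=max(tot,key=lambda k:tot[k][n]);print(n,k,tot[k][n])
k=max(tot,key=lambda k:sum(tot[k].values()));print('both',k)
```

```text
t 11.30 tcp [ 514.5 -120.3  183.5] dp [ 0.0157 -0.0133  0.4845] roll 0.0011 dist 145 rows 2.9 tilt 2.12 az 70 yaz 117.9 q [-0.25  0.29 -0.23  1.05  0.04 -0.74] F [-0.3 -0.   0.3] T [-0.06 -0.    0.02] gap 85.3
top (np.float64(515.0), np.float64(-121.0)) 40.846542
side (np.float64(511.0), np.float64(-126.0)) 57.202915
both (np.float64(513.0), np.float64(-123.0))
```

Call:
move_arm:
  increments:
    - {"grip": 0, "dp": [0.02, -0.018, 0.14], "roll": 0}
    - {"grip": 0, "dp": [0.022, -0.018, 0.28], "roll": 0}
    - {"grip": 0, "dp": [0.022, -0.018, 0.4], "roll": 0}
    - {"grip": 0, "dp": [0.022, -0.018, 0.485], "roll": 0}
    - {"grip": 0, "dp": [0.022, -0.018, 0.485], "roll": 0}
    - {"grip": 1, "dp": [0.022, -0.018, 0.485], "roll": 0}
    - {"grip": 1, "dp": [0.022, -0.018, 0.485], "roll": 0}
    - {"grip": 1, "dp": [0.022, -0.018, 0.485], "roll": 0}
    - {"grip": 1, "dp": [0.022, -0.018, 0.485], "roll": 0}
    - {"grip": 1, "dp": [0.022, -0.018, 0.485], "roll": 0}

```text
t: 12.3
tcp_pos: [513.3, -123.0, 38.6]
tool_rot: [[-0.886, -0.463, 0.014], [-0.463, 0.886, 0.035], [-0.028, 0.025, -0.999]]
ft_force: [-4.4, 6.8, 18.1]
finger_gap: 12.9
```

Call:
move_arm:
  increments:
    - {"grip": 1, "dp": [0, 0, 0], "roll": 0}
    - {"grip": 1, "dp": [0, 0, 0], "roll": 0}
    - {"grip": 1, "dp": [0, 0, 0], "roll": 0}

```text
t: 12.6
tcp_pos: [513.5, -123.3, 38.9]
tool_rot: [[-0.886, -0.463, 0.014], [-0.463, 0.886, 0.034], [-0.028, 0.024, -0.999]]
ft_force: [-1.1, 1.4, 5.8]
finger_gap: 13.0
```

Run:
```python
from h import *
go([514,-121,38],117.7)
import pickle
s=get_state();pickle.dump(s,open('grasp.pkl','wb'));print(s['tool_rot'])
```

```text
t 12.60 tcp [ 513.5 -123.3   38.9] dp [-0.005   0.0058  0.0032] roll -0.0007 dist 2 rows 0.0 tilt 2.13 az 68 yaz 117.6 q [-0.26  0.42 -0.45  0.69  0.04 -0.74] F [-1.1  1.4  5.8] T [-0.08  0.15  0.07] gap 13.0
[[-0.88611551 -0.46325351  0.01398151]
 [-0.46259909  0.88590108  0.03437085]
 [-0.02830865  0.02398871 -0.99931134]]
```

Call:
move_arm:
  increments:
    - {"grip": 1, "dp": [0, 0, -0.06], "roll": 0}
    - {"grip": 1, "dp": [0, 0, -0.2], "roll": 0}
    - {"grip": 1, "dp": [0, 0, -0.36], "roll": 0}
    - {"grip": 1, "dp": [0, 0, -0.52], "roll": 0}
    - {"grip": 1, "dp": [0, 0, -0.68], "roll": 0}
    - {"grip": 1, "dp": [0, 0, -0.84], "roll": 0}
    - {"grip": 1, "dp": [0, 0, -1], "roll": 0}

```text
t: 13.3
tcp_pos: [508.1, -133.4, 339.0]
tool_rot: [[-0.886, -0.463, 0.011], [-0.462, 0.886, 0.035], [-0.026, 0.026, -0.999]]
ft_force: [1.1, 1.2, -2.4]
finger_gap: 12.9
```

Run:
```python
from h import *
go([440,440,430],138)
```

```text
t 13.30 tcp [ 508.1 -133.4  339. ] dp [-0.6907  1.8064 -0.2388] roll -0.1135 dist 585 rows 11.7 tilt 2.10 az 73 yaz 117.6 q [-0.28  0.24  0.11  1.44  0.04 -0.76] F [ 1.1  1.2 -2.4] T [-0.09 -0.13  0.03] gap 12.9
```

Call:
move_arm:
  increments:
    - {"grip": 1, "dp": [-0.05, 0.14, -0.03], "roll": -0.02}
    - {"grip": 1, "dp": [-0.11, 0.29, -0.06], "roll": -0.04}
    - {"grip": 1, "dp": [-0.17, 0.44, -0.09], "roll": -0.06}
    - {"grip": 1, "dp": [-0.23, 0.59, -0.12], "roll": -0.08}
    - {"grip": 1, "dp": [-0.29, 0.74, -0.15], "roll": -0.1}
    - {"grip": 1, "dp": [-0.34, 0.89, -0.18], "roll": -0.1135}
    - {"grip": 1, "dp": [-0.38, 1.0, -0.2], "roll": -0.1135}

```text
t: 14.0
tcp_pos: [469.2, 185.2, 408.2]
tool_rot: [[-0.667, -0.745, 0.011], [-0.744, 0.667, 0.035], [-0.034, 0.015, -0.999]]
ft_force: [0.6, -0.9, -2.5]
finger_gap: 12.9
```

Run:
```python
from h import *
go([440,440,430],138)
```

```text
t 14.00 tcp [469.2 185.2 408.2] dp [-0.5695  0.6401 -0.0436] roll 0.0007 dist 257 rows 5.1 tilt 2.12 az 72 yaz 138.2 q [ 0.36  0.2   0.23  1.59  0.03 -0.48] F [ 0.6 -0.9 -2.5] T [-0.06 -0.04 -0.02] gap 12.9
```

Call:
move_arm:
  increments:
    - {"grip": 1, "dp": [-0.11, 0.13, -0.01], "roll": 0}
    - {"grip": 1, "dp": [-0.22, 0.25, -0.02], "roll": 0}
    - {"grip": 1, "dp": [-0.34, 0.38, -0.03], "roll": 0}
    - {"grip": 1, "dp": [-0.45, 0.51, -0.04], "roll": 0}
    - {"grip": 1, "dp": [-0.57, 0.64, -0.04], "roll": 0}
    - {"grip": 1, "dp": [-0.57, 0.64, -0.04], "roll": 0}

```text
t: 14.6
tcp_pos: [440.5, 443.2, 425.7]
tool_rot: [[-0.665, -0.747, 0.008], [-0.746, 0.665, 0.035], [-0.032, 0.017, -0.999]]
ft_force: [0.1, -0.6, -4.5]
finger_gap: 13.4
```

Call:
move_arm:
  increments:
    - {"grip": 1, "dp": [-0.15, 0, -0.2], "roll": 0}
    - {"grip": 1, "dp": [-0.3, 0, -0.5], "roll": 0}
    - {"grip": 1, "dp": [-0.45, 0, -0.8], "roll": 0}
    - {"grip": 1, "dp": [-0.6, 0, -1], "roll": 0}

```text
t: 15.0
tcp_pos: [480.5, 479.5, 486.6]
tool_rot: [[-0.668, -0.743, 0.045], [-0.74, 0.669, 0.068], [-0.08, 0.012, -0.997]]
ft_force: [-11.1, -10.9, -6.4]
finger_gap: 13.0
```

Call:
move_arm:
  increments:
    - {"grip": 1, "dp": [-0.3, 0, -1], "roll": 0}
    - {"grip": 1, "dp": [-0.3, 0, -1], "roll": 0}

```text
t: 15.2
tcp_pos: [460.9, 460.6, 525.4]
tool_rot: [[-0.665, -0.743, 0.073], [-0.737, 0.669, 0.096], [-0.12, 0.01, -0.993]]
ft_force: [0.3, -0.8, -3.2]
finger_gap: 12.8
```

Run:
```python
from h import *
go([440,440,430],138)
```

```text
t 15.20 tcp [460.9 460.6 525.4] dp [0.1352 0.0026 0.3039] roll -0.0005 dist 100 rows 2.0 tilt 6.92 az 53 yaz 138.0 q [ 0.78  0.63  1.29  2.12  0.02 -0.06] F [ 0.3 -0.8 -3.2] T [-0.2   0.1   0.01] gap 12.8
```

Call:
move_arm:
  increments:
    - {"grip": 1, "dp": [-0.4, 0, -1], "roll": 0}
    - {"grip": 1, "dp": [-0.4, 0, -1], "roll": 0}

```text
t: 15.4
tcp_pos: [447.7, 449.1, 557.1]
tool_rot: [[-0.661, -0.743, 0.106], [-0.732, 0.669, 0.129], [-0.166, 0.008, -0.986]]
ft_force: [0.5, 0.4, -3.5]
finger_gap: 13.1
```

Call:
move_arm:
  increments:
    - {"grip": 1, "dp": [-0.4, 0, -1], "roll": 0}
    - {"grip": 1, "dp": [-0.4, 0, -1], "roll": 0}

```text
t: 15.6
tcp_pos: [435.2, 438.1, 584.7]
tool_rot: [[-0.656, -0.743, 0.135], [-0.726, 0.67, 0.158], [-0.208, 0.006, -0.978]]
ft_force: [0.4, -0.3, -3.4]
finger_gap: 13.0
```

Call:
move_arm:
  increments:
    - {"grip": 1, "dp": [-0.5, 0, -1], "roll": 0}
    - {"grip": 1, "dp": [-0.5, 0, -1], "roll": 0}

```text
t: 15.8
tcp_pos: [426.4, 431.0, 608.3]
tool_rot: [[-0.649, -0.742, 0.165], [-0.718, 0.67, 0.188], [-0.25, 0.004, -0.968]]
ft_force: [-0.7, -0.7, -3.6]
finger_gap: 12.9
```

Call:
move_arm:
  increments:
    - {"grip": 1, "dp": [-0.5, 0, -1], "roll": 0}
    - {"grip": 1, "dp": [-0.5, 0, -1], "roll": 0}

```text
t: 16.0
tcp_pos: [416.2, 422.4, 631.7]
tool_rot: [[-0.642, -0.742, 0.193], [-0.71, 0.67, 0.217], [-0.29, 0.002, -0.957]]
ft_force: [-0.1, 0.1, -4.1]
finger_gap: 13.0
```

Run:
```python
from h import *
go([440,440,430],138)
```

```text
t 16.00 tcp [416.2 422.4 631.7] dp [ 0.1027 -0.0211  0.6713] roll -0.0007 dist 204 rows 4.1 tilt 16.89 az 48 yaz 137.9 q [ 0.78  0.46  1.3   2.12  0.02 -0.05] F [-0.1  0.1 -4.1] T [-0.36  0.36 -0.01] gap 13.0
```

Call:
move_arm:
  increments:
    - {"grip": 1, "dp": [-0.5, 0, -1], "roll": 0}
    - {"grip": 1, "dp": [-0.5, 0, -1], "roll": 0}

```text
t: 16.2
tcp_pos: [404.9, 412.4, 655.4]
tool_rot: [[-0.633, -0.742, 0.222], [-0.7, 0.671, 0.246], [-0.331, 0.001, -0.943]]
ft_force: [0.7, 0.2, -3.1]
finger_gap: 13.5
```

Call:
move_arm:
  increments:
    - {"grip": 1, "dp": [-0.5, 0, -1], "roll": 0}
    - {"grip": 1, "dp": [-0.5, 0, -1], "roll": 0}

```text
t: 16.4
tcp_pos: [392.5, 401.3, 678.7]
tool_rot: [[-0.623, -0.741, 0.25], [-0.689, 0.671, 0.275], [-0.372, -0.001, -0.928]]
ft_force: [-0.7, 0.2, -4.2]
finger_gap: 13.2
```

Call:
move_arm:
  increments:
    - {"grip": 1, "dp": [-0.5, 0, -1], "roll": 0}
    - {"grip": 1, "dp": [-0.5, 0, -1], "roll": 0}

```text
t: 16.6
tcp_pos: [379.4, 389.3, 701.3]
tool_rot: [[-0.612, -0.741, 0.277], [-0.676, 0.672, 0.303], [-0.411, -0.002, -0.912]]
ft_force: [0.1, 0.2, -3.2]
finger_gap: 12.6
```

Call:
move_arm:
  increments:
    - {"grip": 1, "dp": [-0.5, 0, -1], "roll": 0}
    - {"grip": 1, "dp": [-0.5, 0, -1], "roll": 0}

```text
t: 16.8
tcp_pos: [365.6, 376.4, 723.3]
tool_rot: [[-0.599, -0.741, 0.304], [-0.663, 0.672, 0.33], [-0.449, -0.004, -0.893]]
ft_force: [0.2, -0.8, -3.2]
finger_gap: 13.2
```

Call:
move_arm:
  increments:
    - {"grip": 1, "dp": [-0.5, 0, -1], "roll": 0}
    - {"grip": 1, "dp": [-0.5, 0, -1], "roll": 0}

```text
t: 17.0
tcp_pos: [351.0, 362.6, 744.6]
tool_rot: [[-0.586, -0.74, 0.33], [-0.648, 0.672, 0.357], [-0.487, -0.005, -0.874]]
ft_force: [-0.4, -0.4, -4.2]
finger_gap: 12.4
```

```bash
cat >> h.py <<'E'
def mouth(phi=3.,az=-135.3,lean=30.):
    az,l,p=np.radians([az,lean,phi])
    z=np.array([np.sin(l)*np.cos(az),np.sin(l)*np.sin(az),np.cos(l)])
    x0=np.array([np.cos(l)*np.cos(az),np.cos(l)*np.sin(az),-np.sin(l)]);y0=np.cross(z,x0)
    x=np.cos(p)*x0+np.sin(p)*y0
    return np.c_[x,np.cross(z,x),z]
C=np.array([574.6,121.3,212.7])
import pickle
from scipy.spatial.transform import Rotation as Ro
def rel():
    g=pickle.load(open('grasp.pkl','rb'));a=np.radians(27.7+180)
    L0=np.c_[[np.cos(a),np.sin(a),0],[-np.sin(a),np.cos(a),0],[0,0,1]]
    p=L0.T@(g['tcp_pos']-np.array([513.5,-123.3,0]))
    return L0.T@g['tool_rot'],p
E
python3 - <<'E'
from h import *
go([440,440,430],138)
Rr,p=rel();M=mouth();s=get_state();des=M@Rr
e=Ro.from_matrix(s['tool_rot'].T@des).as_rotvec(degrees=True)
print('desired tool\n',des.round(3),'err in tool axes deg',e.round(2),'p',p.round(1))
E
```

```text
t 17.00 tcp [351.  362.6 744.6] dp [ 0.1694 -0.041   1.1065] roll -0.0005 dist 336 rows 6.7 tilt 29.12 az 47 yaz 137.7 q [ 0.79  0.27  1.32  2.12  0.02 -0.04] F [-0.4 -0.4 -4.2] T [-0.6   0.55 -0.02] gap 12.4
desired tool
 [[-0.569 -0.742  0.354]
 [-0.634  0.67   0.386]
 [-0.524 -0.005 -0.852]] err in tool axes deg [-0.1  -2.46 -0.13] p [ 0.  -0.1 38.9]
```

Call:
move_arm:
  increments:
    - {"grip": 1, "dp": [-0.5, 0, -1], "roll": 0}
    - {"grip": 1, "dp": [-0.5, 0, -1], "roll": 0}

```text
t: 17.2
tcp_pos: [335.6, 348.0, 765.2]
tool_rot: [[-0.571, -0.74, 0.356], [-0.632, 0.673, 0.383], [-0.523, -0.006, -0.852]]
ft_force: [0.7, -0.4, -3.8]
finger_gap: 12.7
```

```bash
cat >> h.py <<'E'
def tgt(h,dx=0,dy=0,c=None):
    "tcp for lid origin h above mouth"
    M=mouth();Rr,p=rel();return (C if c is None else c)+M@np.array([dx,dy,h])+M@p
def roterr():
    Rr,p=rel();return Ro.from_matrix(get_state()['tool_rot'].T@mouth()@Rr).as_rotvec(degrees=True).round(2)
E
python3 - <<'E'
from h import *
print(tgt(70));go(tgt(70));print(roterr())
E
```

```text
[535.86161885  83.03564486 306.98266108]
t 17.20 tcp [335.6 348.  765.2] dp [ 0.9765 -1.0787  1.2005] roll 0.0000 dist 566 rows 11.3 tilt 31.55 az 47 yaz 137.7 q [ 0.79  0.23  1.33  2.12  0.02 -0.04] F [ 0.7 -0.4 -3.8] T [-0.67  0.64  0.04] gap 12.7
[-0.18 -0.03 -0.13]
```

Call:
move_arm:
  increments:
    - {"grip": 1, "dp": [0.08, -0.09, 0.1], "roll": 0}
    - {"grip": 1, "dp": [0.16, -0.18, 0.2], "roll": 0}
    - {"grip": 1, "dp": [0.24, -0.27, 0.3], "roll": 0}
    - {"grip": 1, "dp": [0.32, -0.36, 0.4], "roll": 0}
    - {"grip": 1, "dp": [0.4, -0.45, 0.5], "roll": 0}
    - {"grip": 1, "dp": [0.48, -0.54, 0.6], "roll": 0}
    - {"grip": 1, "dp": [0.56, -0.62, 0.7], "roll": 0}
    - {"grip": 1, "dp": [0.64, -0.71, 0.8], "roll": 0}
    - {"grip": 1, "dp": [0.64, -0.71, 0.8], "roll": 0}

```text
t: 18.1
tcp_pos: [468.2, 173.4, 456.2]
tool_rot: [[-0.575, -0.739, 0.352], [-0.634, 0.674, 0.379], [-0.517, -0.005, -0.856]]
ft_force: [0.9, 0.0, -2.6]
finger_gap: 13.5
```

Run:
```python
from h import *
go(tgt(70));print(roterr())
```

```text
t 18.10 tcp [468.2 173.4 456.2] dp [ 0.3184 -0.367   0.391 ] roll 0.0000 dist 187 rows 3.7 tilt 31.14 az 47 yaz 137.6 q [ 0.15 -0.14 -0.14  1.13  0.33 -0.61] F [ 0.9  0.  -2.6] T [-0.6   0.58  0.05] gap 13.5
[-0.18 -0.44 -0.24]
```

Call:
move_arm:
  increments:
    - {"grip": 1, "dp": [0.08, -0.09, 0.1], "roll": 0}
    - {"grip": 1, "dp": [0.16, -0.18, 0.2], "roll": 0}
    - {"grip": 1, "dp": [0.24, -0.28, 0.3], "roll": 0}
    - {"grip": 1, "dp": [0.318, -0.367, 0.39], "roll": 0}
    - {"grip": 1, "dp": [0.318, -0.367, 0.39], "roll": 0}
    - {"grip": 1, "dp": [0.318, -0.367, 0.39], "roll": 0}
    - {"grip": 1, "dp": [0.318, -0.367, 0.39], "roll": 0}

```text
t: 18.8
tcp_pos: [537.6, 85.8, 312.3]
tool_rot: [[-0.571, -0.74, 0.355], [-0.634, 0.673, 0.381], [-0.521, -0.008, -0.854]]
ft_force: [0.2, -0.9, -2.9]
finger_gap: 12.8
```

Run:
```python
from h import *
go(tgt(70));print(roterr())
f=grab('side');s=get_state();Rr,p=rel();L=s['tool_rot']@Rr.T;o=s['tcp_pos']-L@p
M=mouth();print('lid origin in mouth',((o-C)@M).round(1))
im=cv2.resize(f['image'],None,fx=4,fy=4,interpolation=cv2.INTER_CUBIC)
th=np.linspace(0,2*np.pi,80)
def circ(Rm,c,r,h,col):
    P=c+r*(np.cos(th)[:,None]*Rm[:,0]+np.sin(th)[:,None]*Rm[:,1])+h*Rm[:,2]
    q=(proj(f,P)*4+1.5).round().astype(np.int32);cv2.polylines(im,[q],True,col,1)
circ(M,C,45,0,(255,0,0));circ(M,C,64.5,7,(0,255,0));circ(L,o,66,20,(255,0,255));circ(L,o,43,0,(0,255,255))
for R_,c,a,h,col in((M,C,50,0,(255,255,0)),(L,o,49,6.5,(0,0,255)),(L,o,37,65,(0,0,255))):
    for sg in(1,-1):
        q=(proj(f,c+R_@np.array([sg*a,0,h]))[0]*4+1.5).astype(int);cv2.circle(im,tuple(map(int,q)),3,col,-1)
u,v=(proj(f,C+M[:,2]*50)[0]*4).astype(int);save('lid1',im[v-290:v+290,u-300:u+300])
# lid plane from depth cloud
for n,ff in(('side',f),('top',grab('top'))):
    c=cloud(ff).reshape(-1,3);m=np.isfinite(c).all(1);c=c[m];l=(c-o)@L
    k=(np.hypot(l[:,0],l[:,1])<64)&(np.hypot(l[:,0],l[:,1])>48)&(np.abs(l[:,2]-28)<12);w=c[k]
    if k.sum()>20:
        w0=w.mean(0);nn=np.linalg.svd(w-w0)[2][2];nn*=np.sign(nn[2]);print(n,k.sum(),'disc normal in mouth frame',(nn@M).round(3),'z',l[k,2].mean())
```

```text
t 18.80 tcp [537.6  85.8 312.3] dp [ 0.0184 -0.0016  0.0094] roll 0.0000 dist 6 rows 0.1 tilt 31.40 az 47 yaz 137.7 q [-0.09  0.   -0.38  0.83  0.42 -0.84] F [ 0.2 -0.9 -2.9] T [-0.63  0.59 -0.01] gap 12.8
[-0.24 -0.18 -0.06]
lid origin in mouth [-5.8 -0.2 73.3]
side 538 disc normal in mouth frame [-0.001  0.018  1.   ] z 28.08475170152852
top 587 disc normal in mouth frame [0.007 0.016 1.   ] z 28.331511764746185
```

View pics/lid1.png

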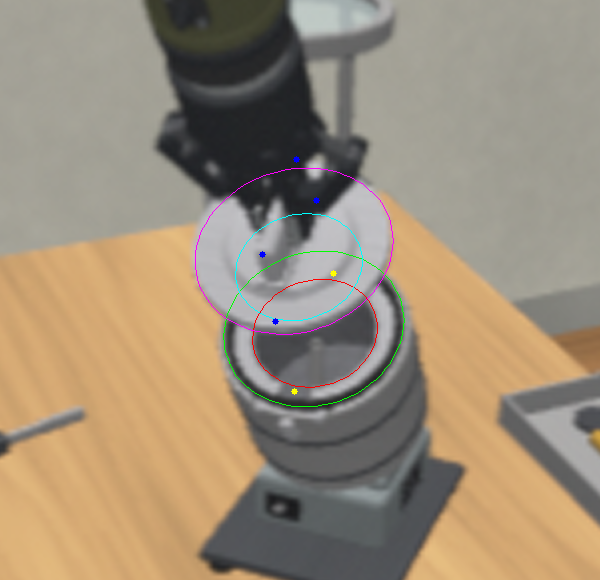

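Overlay: the lid disc (magenta, centre about (294,250)) and mouth (red, about (315,333)) both match the picture, and the lid's normal is within 1° of the drum axis. I'll come down to just above the mouth.

Run:
```python
from h import *
go(tgt(15));
```

```text
t 18.90 tcp [537.9  86.1 313. ] dp [ 0.0254 -0.0052  0.194 ] roll 0.0000 dist 59 rows 1.2 tilt 31.44 az 47 yaz 137.8 q [-0.08  0.   -0.38  0.83  0.42 -0.84] F [ 0.5 -0.3 -3.8] T [-0.64  0.54  0.01] gap 12.9
```

Call:
move_arm:
  increments:
    - {"grip": 1, "dp": [0.02, -0.005, 0.08], "roll": 0}
    - {"grip": 1, "dp": [0.0254, -0.005, 0.16], "roll": 0}
    - {"grip": 1, "dp": [0.0254, -0.005, 0.194], "roll": 0}
    - {"grip": 1, "dp": [0.0254, -0.005, 0.194], "roll": 0}
    - {"grip": 1, "dp": [0.0254, -0.005, 0.194], "roll": 0}
    - {"grip": 1, "dp": [0.0254, -0.005, 0.194], "roll": 0}

```text
t: 19.5
tcp_pos: [555.5, 101.8, 259.0]
tool_rot: [[-0.571, -0.74, 0.356], [-0.634, 0.673, 0.381], [-0.521, -0.008, -0.853]]
ft_force: [-0.0, -0.3, -3.3]
finger_gap: 12.7
```

```bash
cat >> h.py <<'E'
def lidm():
    s=get_state();Rr,p=rel();L=s['tool_rot']@Rr.T;o=s['tcp_pos']-L@p;M=mouth()
    print('lid in mouth',((o-C)@M).round(1),'F mouth',(s['ft_force']@M).round(1),'T',(s['ft_torque']@M).round(2),'roterr',roterr());return o,L
E
python3 - <<'E'
from h import *
go(tgt(-8));lidm()
go(tgt(-13))
E
```

```text
t 19.50 tcp [555.5 101.8 259. ] dp [0.0002 0.     0.0764] roll 0.0000 dist 23 rows 0.5 tilt 31.42 az 47 yaz 137.7 q [-0.05  0.06 -0.46  0.67  0.41 -0.8 ] F [-0.  -0.3 -3.3] T [-0.66  0.56 -0.  ] gap 12.7
lid in mouth [ 0.6  0.6 14.9] F mouth [ 1.9  0.1 -2.7] T [ 0.02 -0.86  0.03] roterr [-0.27 -0.16 -0.06]
t 19.50 tcp [555.5 101.8 259. ] dp [ 0.0007 -0.0003  0.093 ] roll 0.0000 dist 28 rows 0.6 tilt 31.42 az 47 yaz 137.7 q [-0.05  0.06 -0.46  0.67  0.41 -0.8 ] F [-0.  -0.3 -3.3] T [-0.66  0.56 -0.  ] gap 12.7
```

Lateral alignment is within 1 mm. I'll go down slowly to about −8 mm and read the force.

Call:
move_arm:
  increments:
    - {"grip": 1, "dp": [0, 0, 0.03], "roll": 0}
    - {"grip": 1, "dp": [0, 0, 0.045], "roll": 0}
    - {"grip": 1, "dp": [0, 0, 0.06], "roll": 0}
    - {"grip": 1, "dp": [0, 0, 0.076], "roll": 0}
    - {"grip": 1, "dp": [0, 0, 0.076], "roll": 0}
    - {"grip": 1, "dp": [0, 0, 0.076], "roll": 0}

```text
t: 20.1
tcp_pos: [562.7, 110.6, 237.5]
tool_rot: [[-0.573, -0.74, 0.353], [-0.634, 0.673, 0.381], [-0.519, -0.006, -0.854]]
ft_force: [-0.1, 0.1, -3.2]
finger_gap: 13.0
```

Run:
```python
from h import *
lidm();go(tgt(-13))
```

```text
lid in mouth [ 1.6 -0.7 -9.4] F mouth [ 1.6 -0.2 -2.8] T [ 0.07 -0.85  0.02] roterr [-0.15 -0.29 -0.14]
t 20.10 tcp [562.7 110.6 237.5] dp [-0.0045 -0.0029  0.0121] roll 0.0000 dist 4 rows 0.1 tilt 31.30 az 47 yaz 137.7 q [-0.03  0.09 -0.49  0.61  0.4  -0.78] F [-0.1  0.1 -3.2] T [-0.67  0.53 -0.04] gap 13.0
```

Call:
move_arm:
  increments:
    - {"grip": 1, "dp": [-0.003, -0.002, 0.006], "roll": 0}
    - {"grip": 1, "dp": [-0.003, -0.002, 0.013], "roll": 0}
    - {"grip": 1, "dp": [-0.003, -0.002, 0.02], "roll": 0}
    - {"grip": 1, "dp": [-0.003, -0.002, 0.02], "roll": 0}
    - {"grip": 1, "dp": [-0.003, -0.002, 0.02], "roll": 0}

```text
t: 20.6
tcp_pos: [566.2, 112.8, 233.8]
tool_rot: [[-0.572, -0.74, 0.355], [-0.634, 0.673, 0.381], [-0.52, -0.007, -0.854]]
ft_force: [-2.9, -1.9, 1.6]
finger_gap: 13.0
```

Run:
```python
from h import *
lidm();go(tgt(-19))
```

```text
lid in mouth [ -0.    0.3 -14.7] F mouth [ 2.1 -0.8  3.1] T [ 0.13 -0.94 -0.  ] roterr [-0.23 -0.23 -0.11]
t 20.60 tcp [566.2 112.8 233.8] dp [0.001  0.0002 0.0145] roll 0.0000 dist 4 rows 0.1 tilt 31.36 az 47 yaz 137.7 q [-0.02  0.09 -0.5   0.6   0.4  -0.78] F [-2.9 -1.9  1.6] T [-0.76  0.55 -0.09] gap 13.0
```

Call:
move_arm:
  increments:
    - {"grip": 1, "dp": [0.001, 0, 0.006], "roll": 0}
    - {"grip": 1, "dp": [0.001, 0, 0.011], "roll": 0}
    - {"grip": 1, "dp": [0.001, 0, 0.016], "roll": 0}
    - {"grip": 1, "dp": [0.001, 0, 0.016], "roll": 0}
    - {"grip": 1, "dp": [0.001, 0, 0.016], "roll": 0}

```text
t: 21.1
tcp_pos: [567.7, 114.5, 229.7]
tool_rot: [[-0.572, -0.74, 0.355], [-0.634, 0.673, 0.381], [-0.521, -0.007, -0.854]]
ft_force: [-6.6, -3.2, 6.2]
finger_gap: 12.9
```

Run:
```python
from h import *
lidm();go(tgt(-19))
```

```text
lid in mouth [ -0.    0.2 -19.3] F mouth [ 2.8 -2.5  8.8] T [ 0.22 -0.88  0.06] roterr [-0.23 -0.21 -0.1 ]
t 21.10 tcp [567.7 114.5 229.7] dp [ 0.0005  0.0002 -0.001 ] roll 0.0000 dist 0 rows 0.0 tilt 31.37 az 47 yaz 137.7 q [-0.02  0.1  -0.5   0.58  0.4  -0.77] F [-6.6 -3.2  6.2] T [-0.8   0.44 -0.09] gap 12.9
```

Pressed to −19.3 mm at about 11.6 N, so the lugs are in the slots. Now the first part of the clockwise turn.

Call:
move_arm:
  increments:
    - {"grip": 1, "dp": [0, 0, -0.001], "roll": 0.02}
    - {"grip": 1, "dp": [0, 0, -0.001], "roll": 0.05}
    - {"grip": 1, "dp": [0, 0, -0.001], "roll": 0.08}
    - {"grip": 1, "dp": [0, 0, -0.001], "roll": 0.11}
    - {"grip": 1, "dp": [0, 0, -0.001], "roll": 0.11}

```text
t: 21.6
tcp_pos: [568.4, 115.4, 231.1]
tool_rot: [[-0.787, -0.503, 0.356], [-0.368, 0.847, 0.383], [-0.495, 0.171, -0.852]]
ft_force: [-5.7, -0.8, 8.4]
finger_gap: 12.5
```

Run:
```python
from h import *
lidm();go(tgt(-19))
```

```text
lid in mouth [ -1.5  -0.3 -18.6] F mouth [-0.4 -3.4  9.5] T [-0.05 -0.38  0.18] roterr [ -0.21  -0.   -19.87]
t 21.60 tcp [568.4 115.4 231.1] dp [ 0.0056 -0.0022  0.001 ] roll 0.0000 dist 2 rows 0.0 tilt 31.55 az 47 yaz 120.7 q [-0.02  0.1  -0.5   0.58  0.4  -0.43] F [-5.7 -0.8  8.4] T [-0.32  0.23  0.17] gap 12.5
```

Call:
move_arm:
  increments:
    - {"grip": 1, "dp": [0, 0, 0], "roll": 0.04}
    - {"grip": 1, "dp": [0, 0, 0], "roll": 0.08}
    - {"grip": 1, "dp": [0, 0, 0], "roll": 0.12}
    - {"grip": 1, "dp": [0, 0, 0], "roll": 0.16}
    - {"grip": 1, "dp": [0, 0, 0], "roll": 0.2}
    - {"grip": 1, "dp": [0, 0, 0], "roll": 0.2}

```text
t: 22.2
tcp_pos: [568.5, 115.3, 231.7]
tool_rot: [[-0.932, 0.055, 0.357], [0.2, 0.902, 0.383], [-0.301, 0.428, -0.852]]
ft_force: [-7.2, -1.9, 10.3]
finger_gap: 12.9
```

Run:
```python
from h import *
lidm();go(tgt(-19))
```

```text
lid in mouth [ -1.8  -1.  -18.1] F mouth [ 0.3 -3.7 12.2] T [-0.07 -0.67  0.39] roterr [ -0.24   0.11 -55.83]
t 22.20 tcp [568.5 115.3 231.7] dp [ 0.0043 -0.0057  0.0028] roll 0.0000 dist 2 rows 0.0 tilt 31.57 az 47 yaz 86.5 q [-0.02  0.1  -0.5   0.58  0.4   0.2 ] F [-7.2 -1.9 10.3] T [-0.59  0.36  0.36] gap 12.9
```

Call:
move_arm:
  increments:
    - {"grip": 1, "dp": [0, 0, 0], "roll": 0.04}
    - {"grip": 1, "dp": [0, 0, 0], "roll": 0.08}
    - {"grip": 1, "dp": [0, 0, 0], "roll": 0.11}
    - {"grip": 1, "dp": [0, 0, 0], "roll": 0.135}
    - {"grip": 1, "dp": [0, 0, 0], "roll": 0.135}

```text
t: 22.7
tcp_pos: [568.3, 115.0, 231.5]
tool_rot: [[-0.828, 0.433, 0.357], [0.552, 0.741, 0.382], [-0.099, 0.513, -0.853]]
ft_force: [-9.5, -2.6, 10.6]
finger_gap: 13.1
```

Run:
```python
from h import *
lidm()
f=grab('side');u,v=proj(f,C+30*mouth()[:,2])[0].astype(int)
save('turn',cv2.resize(f['image'][v-50:v+60,u-55:u+55],(550,550),interpolation=cv2.INTER_CUBIC))
```

```text
lid in mouth [ -1.5  -1.5 -18.1] F mouth [ 1.9 -4.9 13.5] T [ 0.07 -1.05  1.18] roterr [ -0.29   0.13 -80.  ]
```

View pics/turn.png

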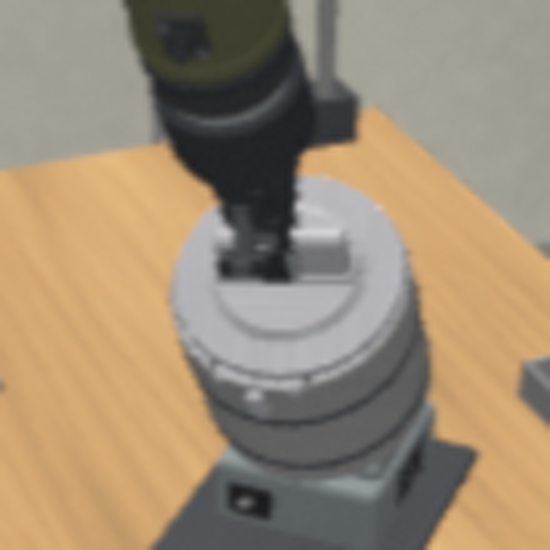

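The bar now runs across the tilt plane (crop (285,250)). Torque rose to 1.2 N m at 80°, which fits the end stop. I'll release and back off along the axis.

Call:
move_arm:
  increments:
    - {"grip": 1, "dp": [0, 0, 0], "roll": -0.006}
    - {"grip": 0.5, "dp": [0, 0, -0.003], "roll": -0.006}
    - {"grip": 0.3, "dp": [0, 0, -0.003], "roll": -0.006}
    - {"grip": 0.3, "dp": [0, 0, -0.003], "roll": -0.006}
    - {"grip": 0.3, "dp": [0, 0, -0.1], "roll": -0.006}
    - {"grip": 0.3, "dp": [0, 0, -0.25], "roll": -0.006}
    - {"grip": 0.3, "dp": [0, 0, -0.4], "roll": -0.006}
    - {"grip": 0.3, "dp": [0, 0, -0.5], "roll": -0.006}

```text
t: 23.55
tcp_pos: [514.3, 56.7, 360.0]
tool_rot: [[-0.835, 0.42, 0.356], [0.54, 0.751, 0.381], [-0.107, 0.51, -0.853]]
ft_force: [0.7, -0.2, 0.2]
finger_gap: 59.8
```

Run:
```python
from h import *
go(tgt(0))
M=mouth();fr={n:grab(n) for n in('side','top')};out=[]
for n,f in fr.items():
    c=cloud(f).reshape(-1,3);c=c[np.isfinite(c).all(1)];l=(c-C)@M;r=np.hypot(l[:,0],l[:,1])
    k=(r<62)&(r>46)&(l[:,2]>-3)&(l[:,2]<25);w=c[k];w0=w.mean(0);nn=np.linalg.svd(w-w0)[2][2];nn*=np.sign(nn[2])
    print(n,'disc n',k.sum(),(nn@M).round(3),'top height',np.median(l[k,2]).round(2))
    b=(r<45)&(l[:,2]>33)&(l[:,2]<60);w=l[b][:,:2]
    if b.sum()>10:
        ev,V=np.linalg.eigh(np.cov(w.T));print('bar',b.sum(),w.mean(0).round(1),'angle',np.degrees(np.arctan2(V[1,1],V[0,1])).round(1),'len',np.ptp(w@V[:,1]).round(1))
    u,v=proj(f,C+30*M[:,2])[0].astype(int);out.append(cv2.resize(f['image'][v-45:v+45,u-45:u+45],(400,400),interpolation=cv2.INTER_CUBIC))
save('locked',np.hstack(out))
```

```text
t 23.55 tcp [514.3  56.7 360. ] dp [ 0.0034 -0.0008  0.4431] roll 0.0000 dist 133 rows 2.7 tilt 31.43 az 47 yaz 60.8 q [-0.16 -0.04 -0.29  0.99  0.45  0.46] F [ 0.7 -0.2  0.2] T [-0.36  0.22 -0.02] gap 59.8
side disc n 563 [-0.001 -0.002  1.   ] top height 12.0
bar 182 [2.6 2.7] angle 102.0 len 72.8
top disc n 703 [ 0.001 -0.003  1.   ] top height 11.3
bar 207 [-5.5  2. ] angle 101.4 len 73.7
```

View pics/locked.png

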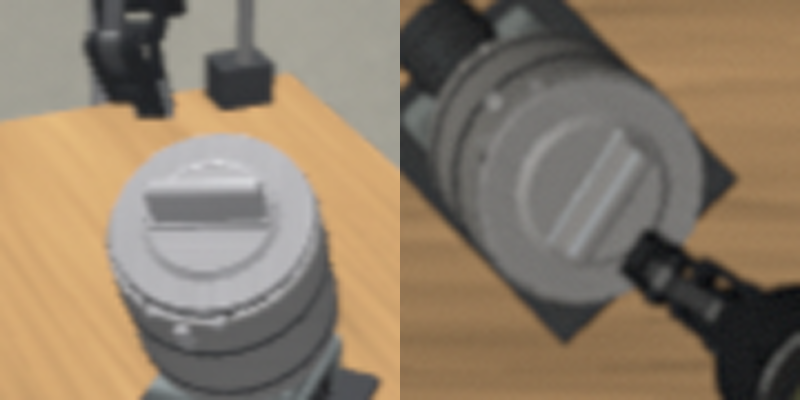

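The lid sits square and the bar is at −78° from the slot line. One check remains: that the drum itself didn't slip, by comparing the marks on its body before and after.

Run:
```python
from h import *
fs=pickle.load(open('f0.pkl','rb'));M=mouth()
# unwrap outer wall just below the rim (r=70..72) for before/after, correlate over angle
th=np.radians(np.arange(0,360,1.))
for n in('side','top'):
    g=grab(n)
    def un(f):
        o=[]
        for h in range(-45,-4,3):
            X=C+70*(np.cos(th)[:,None]*M[:,0]+np.sin(th)[:,None]*M[:,1])+h*M[:,2]
            p=proj(f,X).astype(np.float32);o.append(cv2.remap(f['image'].mean(-1).astype(np.float32),p[:,0],p[:,1],cv2.INTER_LINEAR).ravel())
        return np.array(o)
    a,b=un(fs[n]),un(g)
    cam=-f['R'].T@f['t'] if 0 else -fs[n]['R'].T@fs[n]['t']
    nrm=np.cos(th)[:,None]*M[:,0]+np.sin(th)[:,None]*M[:,1]
    vis=np.nonzero(((cam-C)@nrm.T)/np.linalg.norm(cam-C)>.35)[0]
    if n=='top': vis=np.nonzero(((cam-C)@nrm.T)/np.linalg.norm(cam-C)>.25)[0]
    hp=lambda x:x-cv2.GaussianBlur(x,(0,0),12)
    a,b=hp(a),hp(b);r=[]
    for s in range(-30,31):
        v=[i for i in vis if (i+s)%360 in set(vis)]
        if len(v)<30: continue
        v=np.array(v);r.append((np.corrcoef(a[:,v].ravel(),b[:,(v+s)%360].ravel())[0,1],s))
    r.sort(reverse=True);print(n,len(vis),r[:4])
```

```text
side 102 [(np.float64(0.9995567408146703), 0), (np.float64(0.9847389869976283), 1), (np.float64(0.9845095473014511), -1), (np.float64(0.9474395743605851), 2)]
top 98 [(np.float64(0.9976018979669871), 0), (np.float64(0.9833324256261496), -1), (np.float64(0.9820040373797649), 1), (np.float64(0.9445313895490184), -2)]
```

```bash
python3 -c "
from h import *
go([0,0,0]);print(env.close_job())"
```

```text
t 23.75 tcp [514.7  57.  357.5] dp [ 1.4554 -1.4726  0.3364] roll 0.0000 dist 629 rows 12.6 tilt 31.36 az 47 yaz 60.7 q [-0.16 -0.04 -0.29  0.99  0.45  0.46] F [-0.2  0.3 -0.9] T [-0.41  0.34  0.02] gap 59.9
the job is handed in; nothing more can be done
None
```

The propeller is in the drum, and the lid is on and turned to the stop. I handed the job in at 23.8 s, and no verdict is reported.

I lowered the propeller into the mouth and let it go. Moves only turn the tool about its own axis, so to match the drum's 30° lean I pushed the arm against its reach limits until the tool tilted. I then lowered the lid into the slots, pressed it to about −19 mm with roughly 11.6 N, and turned it clockwise. At 80° the torque rose to 1.2 N m.

Last checks, after letting go:
- **Lid seat:** it sits square to within 0.2°, and the disc height puts the lid's origin about 16.5 mm below the mouth.
- **Lid turn:** the grip is about 78° from the slots. The end torque was within the drum's slip range of 1 to 1.5 N m, but the marks on the drum body show it did not turn.
- **Propeller:** I saw it inside the drum before closing the lid; it can't be seen now.
- **Gripper:** it was clear of everything at hand-in.
- **Other things on the desk:** I touched none of them, but did not measure their positions again at the end.

**Disagreement:** the two cameras differed by 4 to 6 mm on the lid's and drum's positions. I used the average; it fitted the lid grasp, and the lid then went into the mouth without catching. They also put the bar's centre at +2.6 and −5.5 mm along the slot line, each covering only the part of the bar it could see. So the lid being within 4 mm of the drum axis rests on its seating in the bore, which leaves 2 mm of play.

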